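Hold a driver module on the tester's tilted contact bed

ROBOT

A 7-joint arm with a two-finger parallel gripper is mounted at the origin on the work surface. World frame = base frame: x ahead of the robot, y to its left, z up, the work surface at z = 0. Lengths are in mm, angles in rad, forces in N, time in s.
With the tool pointing down it reaches from about 350 to 900 mm from the base axis. Payload 7.2 kg.
Tool frame: the origin (TCP) lies on the mounting face of the last link; the fingertips stand 173 mm ahead of it and the grasp point (between the pads) lies 155 mm ahead of it; x points along the fingers, y is the direction in which the jaws open and shut, and the axes are right-handed (so a half turn about x gives the same grasp; the last joint's range is limited). The gripper opens to 85 mm and grips with 20 to 120 N. Pads are 22 mm wide; open, the fingers measure 114 mm over their backs; the gripper's body (76 mm by 85 mm) begins 54 mm behind the grasp point. The pads swing forward as they close: fully open they stand 13 mm farther back than shut.
Start: joints at [1.044, 0.411, -0.013, 1.596, 0.006, 1.134, -0.082], TCP at [276.782, -560.37, 404.697] pointing down, gripper open.
Joint ranges: [-2.95, 2.95], [-0.29, 1.99], [-1.47, 1.44], [0.14, 2.54], [-1.03, 4.17], [0.13, 1.85], [-2.86, 2.86]. Speed limits (rad/s): [2.39, 2.39, 3.01, 3.01, 3.14, 3.14, 3.14].

INTERFACE

Orientations are given as a rotation vector (axis times angle).
In Python, from station import get_obs, get_image, bot gives the robot as it stands.
- The arm moves only by the tool move_arm, never from a script. Its argument "moves" is one flat list of numbers, 4 for each row, row after row: the shift along the tool's x, y, z in cm, then the turn about the tool's x in rad. A call has exactly 10 rows; each row shifts and turns the commanded pose from where the row before left it, along the tool's axes as they then stand; what a row does not reach is not made up. A row lasts 1/10 s, in which the tool goes at most 50 mm and 8.59 degrees, less where a joint would pass 70% of its speed; a pose out of reach is approached as far as the arm can. A call with a gripper value outside its range is refused whole. "fingers" is the finger opening in cm, from 0 to 8.54, set as the call begins (left out, the last holds). The fingers move at their own pace and stop on an object; the grip force is fixed at half the most. Time passes only in rows, so rows that do not move let the fingers close, or fill a call up. It gives the time, the measured TCP pose, the force and the opening at its end, in the units of the state.
- get_obs(): the state, without advancing time (a new reading comes with each control period).
- get_image(name): name is "side" or "top"; returns a dict with "pixels" (400x640x3 uint8, red, green, blue), "z_map" (400x640 float32, mm along the optical axis (not along the pixel's ray), 0 where there is no reading), "intrinsics" (3x3 intrinsics, pixels), "T" (4x4, takes a point from camera to world coordinates). Camera axes: x right, y down, z forward; pixel columns grow to the right and rows downward; lengths in mm; the calibration is good to about 2 mm. A picture is of the moment at which its call begins.
- bot.close_job(): hands the job in, once; it reports no verdict.
The state is a dict: "t": time; "qpos": joint angles; "joint_vel": joint speeds; "tau": joint torques, N m; "ee_pos": TCP position; "orientation": TCP orientation; "wrist_force": force on the tool from outside, world axes, zero at the start; "torque": the same for the moment, N m; "finger_gap": finger opening in mm.
Only numpy, scipy, OpenCV 4.12 (cv2) and the standard library are available. Lean on these libraries where they do the work, as an engineer would, in place of code of your own. Each camera call takes 0.05 s, during which the arm holds its last target. There are 200 camera calls.

TASK

Turn the tester's selector knob so that its pointer stands on the long index line, then pick up the driver module by its heat sink, tilt it to the slope of the tester's contact bed and press it gently down, flush on the bed and inside the printed outline, with its terminal block at the uphill edge, so that all four spring contacts are pushed in. Finish while still holding the module pressed flush there; do not let go, and leave the other things on the bench alone.

Things in the scene. Friction and masses are not known exactly. Their poses are not given: they have to be found in the camera images.
- tester: Bench tester, fixed: base plate 130 mm deep, 250 mm wide, on a 2 mm bench mat. Origin at the centre of its underside; x to its back (towards the robot), y to its left, z up. Left half: grey control deck, 126 x 118 mm, flat top 50 mm above the underside, with the selector knob. Right half: black contact bed between two aluminium cheeks, clamped sloping down to the front.
- dial (a joint): Selector knob angle in rad, 0 to 2.7, growing clockwise seen from above. At 1.80 the pointer stands on the long index line, which runs straight back (+x of the tester) from the knob; short ticks every 0.3 rad. It stays where it is left; friction 0.05 N m.
- dial_grip (a point): Point on the vertical knob axis, at half the height of its bar grip, 14.5 mm above the deck; x points along the bar to the end with the white pointer line. Black bar 42 mm long, 11 mm wide, top 10 mm above this point, on a round skirt 48 mm across whose top is 9 mm below it. Axis 12 mm in front and 64 mm left of the tester's origin.
- bed_face (a point): Centre of the contact bed's flat face (92 mm along the slope, 98 mm across), 62 mm right of the tester's origin, about 68 mm above the bench: x uphill along the face, y across to the left, z out of the face. A white 70 mm square outline centred here marks the board's place; a short white bar marks its uphill, terminal-block side. Only the four contacts stand above the face; the cheeks lie lower.
- bed (a joint): Slope of the contact bed in rad, 0 when level, 0.22 to 0.45 (13 to 26 degrees) here; clamped, it does not give.
- pin0 (a joint): Spring contact, downhill right of the bed's centre (22 mm off along x and y): a round brass pin 6 mm across that stands 4 mm out of the face; the value is how far it is pushed in, in m, 0 when free and 0.004 when level with the face. Springy: 0.5 N to start, 1.1 N when level (4.5 N for all four).
- pin1 (a joint): Spring contact, downhill left of the bed's centre (22 mm off along x and y): a round brass pin 6 mm across that stands 4 mm out of the face; the value is how far it is pushed in, in m, 0 when free and 0.004 when level with the face. Springy: 0.5 N to start, 1.1 N when level (4.5 N for all four).
- pin2 (a joint): Spring contact, uphill right of the bed's centre (22 mm off along x and y): a round brass pin 6 mm across that stands 4 mm out of the face; the value is how far it is pushed in, in m, 0 when free and 0.004 when level with the face. Springy: 0.5 N to start, 1.1 N when level (4.5 N for all four).
- pin3 (a joint): Spring contact, uphill left of the bed's centre (22 mm off along x and y): a round brass pin 6 mm across that stands 4 mm out of the face; the value is how far it is pushed in, in m, 0 when free and 0.004 when level with the face. Springy: 0.5 N to start, 1.1 N when level (4.5 N for all four).
- module_mid (a point): Driver module, 0.09 to 0.18 kg, loose, flat on the mat. Point at its centre, 18 mm above its flat underside (36 mm tall in all); x to the terminal-block end, z up out of the board. Green board 62 x 62 x 4 mm; amid it a finned aluminium heat sink, 40 mm along x, 30 mm along y, 32 mm tall, gripped across its 30 mm on the flat outer fins; beside these only 1 mm high parts.
- module_block (a point): Point on the module above its grey terminal block (8 x 30 mm, 10 mm tall), 26 mm from module_mid along its x; axes as the module's. Two small round capacitors, 10 mm tall, stand at the opposite edge.
- screwdriver: Screwdriver, 190 mm, lying on the mat; bystander.
- solder_reel: Solder reel, 52 mm across, 40 mm tall; bystander.
- multimeter: Black multimeter lying flat, 150 x 76 x 40 mm; bystander.

How it is judged (in metres and radians):
On the way, in this order (a step that is already met when the one before it is completed fails the run):
1. the selector knob stands on the index line (value of joint dial between 1.71 and 1.89 rad), for 0.3 s.
2. the module is held flush on the contact bed (angle between the z axis of module_mid and the z axis of bed_face, either way round below 0.05 rad and angle between the x axis of module_mid and the x axis of bed_face, either way round below 0.1 rad and x of module_block in the frame of bed_face above 0.015 m and x of module_mid in the frame of bed_face between -0.005 and 0.005 m and y of module_mid in the frame of bed_face between -0.005 and 0.005 m and z of module_mid in the frame of bed_face between 0.016 and 0.0195 m and value of joint each of pin0, pin1, pin2, pin3 above 0.0025 m and contact force between module and tester above 3 N and contact force between the fingers and module above 2 N), for 0.5 s.
At the end, for the whole second after the job is handed in: Knob within 5 degrees of the index line; module held by the fingers on the contact bed: underside within 1.5 mm of the face, parallel within 0.05 rad, centred within 5 mm each way, square within 0.1 rad, terminal block uphill, all four contacts in over 2.5 mm, push over 3 N (all of step 1 and all of step 2); the arm keeps its last pose, push and grip.
It fails at once if the module is pressed on the tester with more than 40 N (contact force between module and tester above 40 N).
It fails at once if the screwdriver is moved over 20 mm (distance of screwdriver from where it was at the start of the episode above 0.02 m).
It fails at once if the solder reel is moved over 20 mm (distance of solder_reel from where it was at the start of the episode above 0.02 m).
It fails at once if the multimeter is moved over 20 mm (distance of multimeter from where it was at the start of the episode above 0.02 m).
It also fails if it takes over 61 s, if anything falls off the work surface, if the arm or the gripper's body presses on something with over 40 N, if the wrist force passes 120 N, or if a joint passes its speed limit or range.

## Working session

There is one attempt and no reset: what is moved stays moved. The work goes in short steps, Python scripts to look and compute and a tool call to move; the robot and the scene stay as the last step left them, time stands still between calls to the robot, and variables do not carry over. Pictures are saved under pics/ and viewed, about 8 in all and at most 12, crops included, and the job is handed in when it is done.

Besides the shell and the picture viewer there is one more tool, called as name(argument=value, ...) on one line, values as JSON. move_arm: Moves the arm, as the interface text tells. Its arguments: {"type":"object","properties":{"moves":{"type":"array","items":{"type":"number"}},"fingers":{"type":"number"}},"required":["moves"]}

```bash
ls; mkdir -p pics; python3 - <<'E'
from station import get_obs,get_image,bot
import cv2,numpy as np
print(get_obs())
for n in("top","side"):
    d=get_image(n); cv2.imwrite(f"pics/{n}0.png",d["pixels"][:,:,::-1]); np.savez(f"{n}0.npz",**d)
    print(n,d["intrinsics"],d["T"].round(3), (d["z_map"]>0).mean())
E
```

```text
pics
{'t': 0.0, 'qpos': array([ 1.04379008,  0.41193187, -0.01270854,  1.5970837 ,  0.00559468,
        1.13427992, -0.08220357]), 'joint_vel': array([-1.04170694e-03,  4.08829514e-04,  9.75633041e-05, -1.38019879e-03,
       -3.64494355e-04, -1.07374220e-03, -4.99252244e-04]), 'tau': array([ 2.12155737e-04, -6.00619340e+01,  6.82331901e-01, -2.99402028e+01,
        1.37384029e-02,  1.07828225e-02,  1.25631934e-05]), 'ee_pos': array([ 276.67879109, -560.17332348,  403.81668907]), 'orientation': array([ 1.96653589,  0.4609549 , -1.96752603]), 'wrist_force': array([0.20370664, 1.32865376, 0.33475979]), 'torque': array([ 0.04537131, -0.00143634, -0.01419024]), 'finger_gap': 85.65437273568234}
top [[465.93520198   0.         321.40936829]
 [  0.         465.93520198 195.94134038]
 [  0.           0.           1.        ]] [[-2.300000e-02 -9.940000e-01  1.090000e-01  4.185810e+02]
 [-1.000000e+00  2.500000e-02  1.700000e-02 -6.747300e+01]
 [-2.000000e-02 -1.090000e-01 -9.940000e-01  1.191119e+03]
 [ 0.000000e+00  0.000000e+00  0.000000e+00  1.000000e+00]] 0.9959921875
side [[428.75563129   0.         324.7996385 ]
 [  0.         428.75563129 197.40294605]
 [  0.           0.           1.        ]] [[-8.17000e-01 -3.68000e-01  4.45000e-01  8.06810e+01]
 [-5.77000e-01  5.18000e-01 -6.31000e-01  5.58747e+02]
 [ 2.00000e-03 -7.72000e-01 -6.35000e-01  6.95371e+02]
 [ 0.00000e+00  0.00000e+00  0.00000e+00  1.00000e+00]] 0.995828125
```

View pics/top0.png

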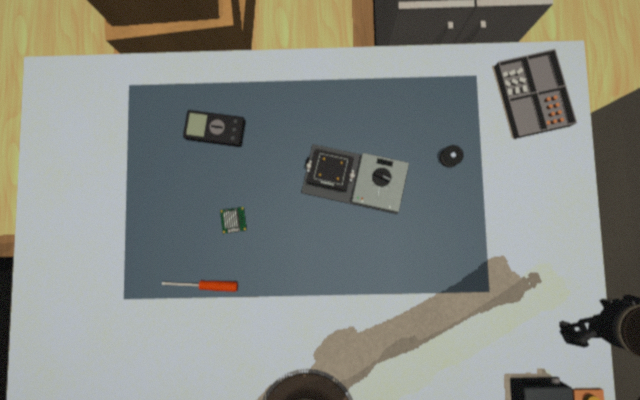

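View pics/side0.png

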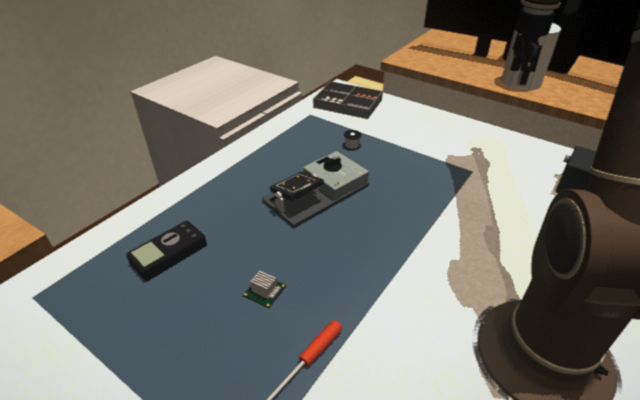

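The top view shows the tester at about (355,178) with its deck on the right and bed on the left. The module is at (233,220), the multimeter at (214,128), the screwdriver at (200,285) and the reel at (450,156). Next I'll enlarge the tester and module.

```bash
python3 - <<'E'
import cv2,numpy as np
t=np.load("top0.npz")["pixels"][:,:,::-1];s=np.load("side0.npz")["pixels"][:,:,::-1]
c=lambda im,x,y,w,h:cv2.resize(im[y:y+h,x:x+w],(400,300),interpolation=cv2.INTER_CUBIC)
cv2.imwrite("pics/crop0.png",np.vstack([np.hstack([c(t,297,138,120,80) if 0 else c(t,297,135,116,87),c(t,205,195,56,42)]),np.hstack([c(s,258,140,116,87),c(s,236,262,56,42)])]))
E
```

```text
(no output)
```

View pics/crop0.png

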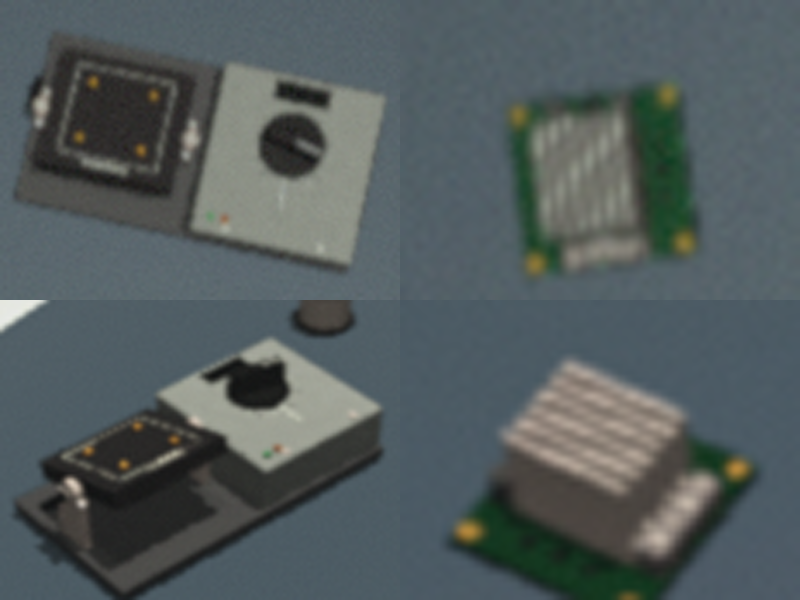

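The terminal block and the bed's uphill bar both face the robot (image bottom). The knob's pointer points right and slightly down in the image, and the index line points down, so the knob must turn clockwise. Next I'll measure positions.

```bash
cat > h.py <<'E'
import numpy as np,cv2
def rays(d,uv):
    K=d["intrinsics"];uv=np.asarray(uv,float).reshape(-1,2)
    c=np.c_[(uv[:,0]-K[0,2])/K[0,0],(uv[:,1]-K[1,2])/K[1,1],np.ones(len(uv))]
    return d["T"][:3,3],c@d["T"][:3,:3].T
def onz(d,uv,z):
    o,r=rays(d,uv);return o+r*((z-o[2])/r[:,2])[:,None]
def onplane(d,uv,p,n):
    o,r=rays(d,uv);return o+r*(((p-o)@n)/(r@n))[:,None]
def cloud(d):
    v,u=np.mgrid[:400,:640];o,r=rays(d,np.c_[u.ravel(),v.ravel()])
    return (o+r*d["z_map"].reshape(-1,1)).reshape(400,640,3)
def blobs(m,amin=2):
    n,l,s,c=cv2.connectedComponentsWithStats(m.astype(np.uint8));return [(int(s[i,4]),c[i].round(2)) for i in range(1,n) if s[i,4]>=amin],l
def rect(P):  # centre,size,angle
    return cv2.minAreaRect(P[:,:2].astype(np.float32))
E
python3 - <<'E'
from h import *
for n in("top","side"):
    d=dict(np.load(n+"0.npz"));W=cloud(d);im=d["pixels"].astype(int);hsv=cv2.cvtColor(d["pixels"],cv2.COLOR_RGB2HSV).astype(int)
    x0,x1,y0,y1=(295,415,138,220) if n=="top" else (258,374,140,227)
    R=np.zeros((400,640),bool);R[y0:y1,x0:x1]=1
    mat=R&(abs(W[...,2])<8)&(abs(W[...,2]-2)<6); print(n,"mat z",np.median(W[mat][:,2]) if mat.any() else None)
    deck=R&(abs(W[...,2]-52)<6)&(im.min(2)>95)
    print("deck z",np.median(W[deck][:,2]),deck.sum())
    cs,_=cv2.findContours(deck.astype(np.uint8),0,1);c=max(cs,key=cv2.contourArea)[:,0]
    print("deck rect",rect(onz(d,c,52)))
    or_=R&(hsv[...,0]<25)&(hsv[...,1]>110)&(hsv[...,2]>90);print("orange",blobs(or_)[0])
    # bed: dark, above 45
    X=(slice(158,198),slice(308,352)) 
    bed=R&(im.max(2)<75)&(W[...,2]>45)
    bl,l=blobs(bed,60);print("dark",bl)
    # module
    M=np.zeros((400,640),bool)
    if n=="top":M[195:237,205:261]=1
    else:M[262:308,236:292]=1
    g=M&(im[...,1]-im[...,0]>12)&(im[...,1]-im[...,2]>5)
    sk=M&(W[...,2]>28)&(W[...,2]<48);print("sink z",np.median(W[sk][:,2]))
    cs,_=cv2.findContours(sk.astype(np.uint8),0,1);c=max(cs,key=cv2.contourArea)[:,0];print("sinkrect",rect(onz(d,c,38)))
    br=M&(W[...,2]>4)&(W[...,2]<60)
    print("pads",blobs(M&(hsv[...,0]<28)&(hsv[...,1]>110)&(hsv[...,2]>90))[0])
    b,l=blobs(g,3);print("green",b)
E
```

```text
top mat z 1.9966545095845731
deck z 51.966974981160774 2011
deck rect ((576.1622314453125, -193.40687561035156), (117.07701873779297, 126.03253936767578), 76.4073715209961)
orange [(5, array([323.6, 158.2])), (5, array([341.4, 162.2])), (6, array([319.5, 174. ])), (6, array([337.5, 178. ]))]
dark [(1217, array([330.4 , 169.17])), (69, array([384.19, 162.  ])), (234, array([380.77, 176.58]))]
sink z 36.379945889238
sinkrect ((494.4669494628906, 179.95814514160156), (40.60009002685547, 31.83680534362793), 6.77261209487915)
pads [(2, array([221. , 210.5])), (4, array([244.5, 228.5])), (4, array([223.5, 231.5]))]
green [(139, array([241.29, 217.73])), (77, array([223.09, 221.36])), (11, array([231.18, 208.91]))]
side mat z 1.6724050857378643
deck z 51.64522264172899 1017
deck rect ((575.8428344726562, -189.29225158691406), (117.37793731689453, 125.7771224975586), 76.09093475341797)
orange [(5, array([297.4, 176.2])), (5, array([308., 180.])), (6, array([283. , 183.5])), (5, array([293.4, 187.2]))]
dark [(227, array([330.73, 163.77])), (758, array([297.92, 185.67]))]
sink z 35.695147124812934
sinkrect ((491.62030029296875, 185.2667236328125), (45.58122253417969, 36.134117126464844), 6.344867706298828)
pads [(7, array([282.71, 285.  ])), (7, array([245.29, 294.  ])), (10, array([267.6, 304.5]))]
green [(28, array([279.68, 285.04])), (176, array([257.99, 298.07]))]
```

```bash
python3 - <<'E'
from h import *
from scipy.spatial.transform import Rotation as Ro
from station import get_obs
o=get_obs();print(Ro.from_rotvec(o["orientation"]).as_matrix().round(4).tolist())
for n in("top","side"):
    d=dict(np.load(n+"0.npz"));W=cloud(d);im=d["pixels"].astype(int);hsv=cv2.cvtColor(d["pixels"],cv2.COLOR_RGB2HSV).astype(int)
    p=np.array([[323.6,158.2],[341.4,162.2],[319.5,174],[337.5,178]] if n=="top" else [[297.4,176.2],[308,180],[283,183.5],[293.4,187.2]])
    R=np.zeros((400,640),np.uint8);hull=cv2.convexHull(p.astype(np.int32));cv2.fillConvexPoly(R,hull,1)
    P=W[R>0];P=P[(P[:,2]>40)&(P[:,2]<100)];c=P.mean(0)
    for _ in range(3):
        c=P.mean(0);nn=np.linalg.svd(P-c)[2][2];nn*=np.sign(nn[2]);P=P[abs((P-c)@nn)<4]
    print(n,"bed c",c,"n",nn,"slope",np.arccos(nn[2]),"dir",np.degrees(np.arctan2(-nn[1],-nn[0])))
    q=onplane(d,p,c+nn*3.5,nn);print("pins",q.round(1).tolist(),"face ctr",q.mean(0)-3.5*nn,[np.linalg.norm(q[i]-q[j]).round(1) for i,j in((0,1),(2,3),(0,2),(1,3))])
    # knob skirt
    x0,x1,y0,y1=(367,396,166,190) if n=="top" else (318,346,150,176)
    K=np.zeros((400,640),bool);K[y0:y1,x0:x1]=1
    dark=(K&(im.max(2)<100)).astype(np.uint8);cs,_=cv2.findContours(dark,0,1);cc=max(cs,key=cv2.contourArea)[:,0]
    q=onz(d,cc,57.5);print("skirt",cv2.minEnclosingCircle(q[:,:2].astype(np.float32)),cv2.fitEllipse(q[:,:2].astype(np.float32)))
    if n=="top":
        m=K&(im.min(2)>85);m2=np.zeros_like(m);m2[168:186,370:392]=1
        for a in range(168,190):print(" ".join("%3d"%v for v in im[a,368:396].mean(1)))
    M=np.zeros((400,640),bool)
    if n=="top":M[195:237,205:261]=1
    else:M[262:308,236:292]=1
    b=blobs(M&(hsv[...,0]<30)&(hsv[...,1]>80)&(im[...,0]-im[...,2]>30))[0];print("pads",b)
    print(onz(d,[x[1] for x in b],6).round(1).tolist())
E
```

```text
[[-0.0007, 0.4429, -0.8966], [0.0013, -0.8966, -0.4429], [-1.0, -0.0015, 0.0001]]
top bed c [610.61083957 -70.42861588  67.40811686] n [ 0.28153634 -0.07569828  0.95656001] slope 0.2958316655963816 dir 164.95048249911224
pins [[635.5, -55.3, 65.0], [624.4, -98.6, 64.8], [594.5, -44.6, 77.9], [583.7, -87.8, 77.6]] face ctr [608.52121431 -71.33520239  67.95139528] [np.float64(44.8), np.float64(44.6), np.float64(44.3), np.float64(44.1)]
skirt ((586.8471069335938, -195.46144104003906), 24.003456115722656) ((587.1109619140625, -195.23902893066406), (44.446739196777344, 46.15839385986328), 30.101242065429688)
138 141 140 138 139 135 134 130 114  98  79  76  68  68  68  68  75  90 108 122 134 136 138 136 137 141 141 141
140 142 141 137 139 131 126 109  77  64  51  50  39  45  47  41  45  57  71  97 117 133 137 142 139 140 142 140
142 142 141 140 138 128 107  76  49  44  42  42  41  43  41  42  43  44  47  68  92 116 131 137 140 142 141 140
140 141 138 137 129 106  75  50  38  39  38  45  36  43  40  41  41  43  41  48  66  95 129 138 140 143 141 140
142 140 140 137 122  83  46  37  42  40  
[... 2161 characters left out ...]
.0, 204.8, 6.0]]
side bed c [613.72334515 -74.35727226  66.28912245] n [ 0.27752646 -0.07434058  0.95783743] slope 0.29141800318635436 dir 165.00431642514798
pins [[623.9, -95.0, 65.4], [583.1, -84.5, 78.0], [633.4, -51.1, 66.0], [594.0, -42.5, 78.1]] face ctr [607.63475471 -67.99694287  68.5468913 ] [np.float64(44.0), np.float64(42.1), np.float64(44.9), np.float64(43.4)]
skirt ((594.2691040039062, -195.33065795898438), 34.74848556518555) ((593.5330810546875, -196.0272674560547), (55.6506233215332, 65.39893341064453), 64.57699584960938)
pads [(8, array([282.88, 285.12])), (10, array([245.2, 294. ])), (12, array([267.5, 304.5]))]
[[471.0, 151.6, 6.0], [517.8, 212.0, 6.0], [465.1, 205.5, 6.0]]
```

move_arm(moves=[0.4,-0.8,-1.8,0,0.8,-1.6,-3.6,0,0.8,-1.7,-3.9,0,0.8,-1.7,-3.9,0,0.8,-1.7,-3.9,0,0.8,-1.7,-3.9,0,0.8,-1.7,-3.9,0,0.8,-1.7,-3.9,0,0.8,-1.6,-3.6,0,0.4,-0.8,-1.8,0], fingers=5.0)

```text
t: 1.1
ee_pos: [519.0, -270.5, 331.6]
orientation: [1.965, 0.466, -1.964]
wrist_force: [0.5, 0.4, 0.4]
finger_gap: 49.9
```

```bash
cat >> h.py <<'E'
from scipy.spatial.transform import Rotation as Ro
def plan(o,target,yang=None,gap=None):
    """remaining shift (cm, tool axes now) and turn (rad) to TCP target with tool y at world angle yang deg"""
    R=Ro.from_rotvec(o["orientation"]).as_matrix();p=np.asarray(o["ee_pos"])
    ya=np.degrees(np.arctan2(R[1,1],R[0,1]))
    print("pos",p.round(1),"yang",ya.round(2),"xaxis",R[:,0].round(4),"gap",round(o["finger_gap"],1),"F",np.round(o["wrist_force"],1),"M",np.round(o["torque"],2),"t",o["t"],"q7",o["qpos"][6].round(2))
    if target is not None: print("shift cm",(R.T@(np.asarray(target)-p)/10).round(2))
    if yang is not None: print("turn",np.radians((ya-yang+180)%360-180).round(3))
E
python3 - <<'E'
from h import *
from station import get_obs
plan(get_obs(),[587,-194,300],-31.6)
d=dict(np.load("top0.npz"))
def proj(d,P):
    c=np.linalg.inv(d["T"])@np.r_[P,1];return (d["intrinsics"]@(c[:3]/c[2]))[:2]
a=proj(d,np.array([587,-195.3,76.5]));print(a)
im=d["pixels"].astype(float).mean(2)[174:183,380:391];w=np.clip(im-55,0,None);v,u=np.mgrid[174:183,380:391]
w[(u>388)&(v>181)]=0
print(np.array([(w*u).sum(),(w*v).sum()])/w.sum())
print(w.astype(int))
uv=np.c_[u.ravel(),v.ravel()];P=onz(d,uv,76.5)[:,:2];ww=w.ravel();c=(P*ww[:,None]).sum(0)/ww.sum()
C=((P-c)*ww[:,None]).T@(P-c);e=np.linalg.eigh(C)[1][:,1];print(c,"pca",np.degrees(np.arctan2(e[1],e[0])),"from axis",np.degrees(np.arctan2(*(c-[587,-195.3])[::-1])))
E
```

```text
pos [ 519.  -270.5  331.6] yang -63.46 xaxis [-4.0e-04  2.2e-03 -1.0e+00] gap 49.9 F [0.5 0.4 0.4] M [ 0.03 -0.03  0.02] t 1.1 q7 -0.77
shift cm [ 3.18 -3.8  -9.5 ]
turn -0.556
[382.01060853 175.57376443]
[387.04411765 177.75      ]
[[ 0  0  0  0  0  0  0  0  0  0 20]
 [ 0  0  0 21 17  7  0  0  0  0 10]
 [ 0  0  5 31 47 43 23 11  0  0  5]
 [ 0  0  0 17 41 52 52 45 25 10  8]
 [ 0  0  0  0  6 26 44 49 49 42 30]
 [ 0  0  0  0  0  0  7 22 40 41 43]
 [ 0  0  0  0  0  0  0  0  8 22 50]
 [ 0  0  0  0  0  0  0  0  0 20 59]
 [ 0  0  0  0  0  0  0  0  5  0  0]]
[ 581.39272556 -207.20396539] pca 56.98716986747251 from axis -115.22243174595974
```

move_arm(moves=[0.3,-0.5,-1.2,0,0.5,-0.9,-2.1,0,0.6,-0.9,-2.3,0,0.6,-0.8,-2.1,0,0.6,-0.6,-1.5,0,0.6,-0.1,-0.3,-0.1,0,0,0,-0.14,0,0,0,-0.14,0,0,0,-0.14,0,0,0,-0.06])

```text
t: 2.1
ee_pos: [584.9, -199.4, 300.3]
orientation: [1.586, 0.911, -1.588]
wrist_force: [-0.7, 0.2, 0.3]
finger_gap: 50.0
```

```bash
python3 - <<'E'
from h import *
from station import get_obs,get_image
plan(get_obs(),[587,-194,300],-30)
c=[]
for n,(x,y) in(("top",(320,120)),("side",(268,90))):
    d=get_image(n);np.savez(n+"1.npz",**d);c.append(cv2.resize(d["pixels"][y:y+100,x:x+100,::-1],(400,400),interpolation=cv2.INTER_CUBIC))
cv2.imwrite("pics/c1.png",np.hstack(c))
E
```

```text
pos [ 584.9 -199.4  300.3] yang -30.27 xaxis [-8.e-04 -5.e-04 -1.e+00] gap 50.0 F [-0.7  0.2  0.3] M [-0.05  0.    0.  ] t 2.1 q7 -0.43
shift cm [ 0.03 -0.09 -0.57]
turn -0.005
```

View pics/c1.png

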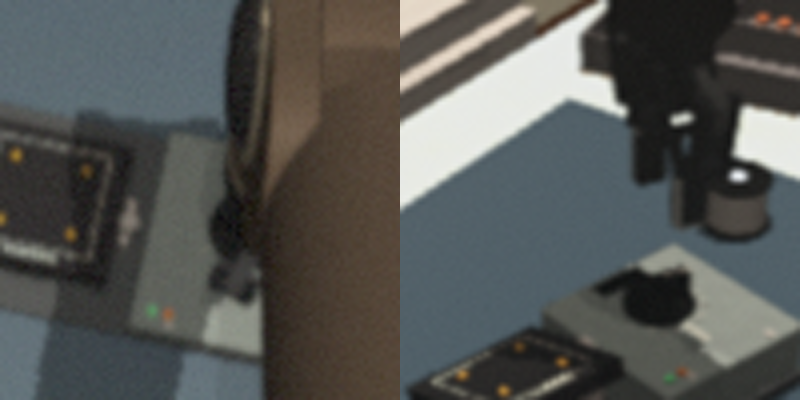

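```bash
python3 - <<'E'
from h import *
d=dict(np.load("side1.npz"))
def proj(P):
    c=np.linalg.inv(d["T"])@np.r_[P,1];return (d["intrinsics"]@(c[:3]/c[2]))[:2]
y=np.array([.8637,-.504,0]);z=np.array([-.504,-.8637,0]) 
c=np.array([584.9,-199.4,300.3-171])
for s in(25,37,-25,-37):
    for t in (-11,11): print(s,t,((proj(c+s*y+t*z)-[268,90])*4+[400,0]).round(0))
W=cloud(d);b=(W[...,2]>120)&(W[...,2]<140)&(np.hypot(W[...,0]-585,W[...,1]+197)<60)
P=W[b];print(P.mean(0),np.c_[P.min(0),P.max(0)]); yy=(P-c)@y;print("y range of finger pts",np.percentile(yy,[2,98]), "z",np.percentile((P-c)@z,[2,98]))
for s in(1,-1):
    q=P[s*yy>0];print(s,len(q),np.percentile((q-c)@y,[5,50,95]),np.percentile((q-c)@z,[5,50,95]))
E
```

```text
25 -11 [634. 186.]
25 11 [666. 179.]
37 -11 [626. 177.]
37 11 [658. 170.]
-25 -11 [669. 226.]
-25 11 [701. 218.]
-37 -11 [677. 235.]
-37 11 [710. 227.]
[ 587.55053665 -197.44551721  135.25252391] [[ 550.79514284  619.63760787]
 [-222.84969141 -172.68499849]
 [ 127.79906758  139.98888134]]
y range of finger pts [-37.23107947  30.27452791] z [-12.84928722   9.96952043]
1 33 [22.807815   25.5543238  29.08482002] [-12.40719971  -2.0312944    9.96117191]
-1 24 [-37.21849524 -31.99858901 -26.56700093] [-12.26544782  -5.12614861   7.29326656]
```

The side crop shows the open fingers straddling the space above the knob, with finger bottoms at about (650,185) and (690,228) in the crop. That matches the projected positions to about 1 mm. I'll go down to the bar now.

move_arm(moves=[0,-0.1,-0.3,0,0,0,-0.3,0,0.8,0,0,0,1,0,0,0,1.1,0,0,0,1.1,0,0,0,1.1,0,0,0,0.9,0,0,0,0.6,0,0,0,0.2,0,0,0])

```text
t: 3.2
ee_pos: [587.3, -192.5, 231.7]
orientation: [1.589, 0.91, -1.59]
wrist_force: [0.3, 0.2, -0.4]
finger_gap: 50.0
```

move_arm(moves=[0,0,0,0,0,0,0,0,0,0,0,0,0,0,0,0,0,0,0,0,0,0,0,0,0,0,0,0,0,0,0,0,0,0,0,0,0,0,0,0], fingers=0.9)

```text
t: 4.2
ee_pos: [588.9, -193.5, 233.7]
orientation: [1.592, 0.904, -1.585]
wrist_force: [5.8, -3.3, -3.3]
finger_gap: 9.6
```

```bash
python3 - <<'E'
from h import *
from station import get_obs
plan(get_obs(),[587,-194,232.5],-104.2)
E
```

```text
pos [ 588.9 -193.5  233.7] yang -30.5 xaxis [ 0.0048 -0.0017 -1.    ] gap 9.6 F [ 5.8 -3.3 -3.3] M [-0.57 -1.13  0.07] t 4.2 q7 -0.47
shift cm [ 0.12 -0.14  0.14]
turn 1.286
```

move_arm(moves=[0,0.1,0,0.04,0,0.1,0,0.1,0,0,0,0.14,0,0,0,0.14,0,0,0,0.14,0,0,0,0.14,0,0,0,0.14,0,0,0,0.14,0,0,0,0.14,0,0,0,0.1])

```text
t: 5.2
ee_pos: [590.2, -195.8, 233.7]
orientation: [-2.13, 0.204, 2.119]
wrist_force: [5.4, -7.0, -4.6]
finger_gap: 9.9
```

```bash
python3 - <<'E'
from h import *
from station import get_obs
plan(get_obs(),[587,-194,232.5],-104.2)
E
```

```text
pos [ 590.2 -195.8  233.7] yang -100.76 xaxis [ 0.0047 -0.0038 -1.    ] gap 9.9 F [ 5.4 -7.  -4.6] M [-1.51 -1.02  0.07] t 5.2 q7 -1.49
shift cm [ 0.12 -0.12  0.35]
turn 0.06
```

move_arm(moves=[0,0.1,-0.1,0.06,0,0,0,0,0,0,0,0,0,0,0,0,0,0,0,0,0,0,0,0,0,0,0,0,0,0,0,0,0,0,0,0,0,0,0,0])

```text
t: 6.2
ee_pos: [590.5, -196.3, 233.7]
orientation: [-2.098, 0.255, 2.091]
wrist_force: [1.5, -6.2, 1.4]
finger_gap: 10.1
```

```bash
python3 - <<'E'
from h import *
from station import get_obs
plan(get_obs(),[587,-194,232.5],-104.2)
E
```

```text
pos [ 590.5 -196.3  233.7] yang -103.78 xaxis [ 0.003  -0.0023 -1.    ] gap 10.1 F [ 1.5 -6.2  1.4] M [-1.07 -0.46 -0.01] t 6.2 q7 -1.53
shift cm [ 0.12 -0.14  0.4 ]
turn 0.007
```

move_arm(moves=[0,0,0,0,0,0,0,0,0,0,0,0,0,0,0,0,0,0,0,0,-0.6,0,0,0,-1.6,0,0,0,-2.4,0,0,0,-2.4,0,0,0,-2,0,0,0], fingers=6.5)

```text
t: 7.2
ee_pos: [590.1, -194.8, 324.5]
orientation: [-2.095, 0.254, 2.092]
wrist_force: [0.1, -0.5, 0.3]
finger_gap: 65.1
```

```bash
python3 - <<'E'
from h import *
from station import get_obs
plan(get_obs(),[494.2,181.4,260],-83.4)
E
```

```text
pos [ 590.1 -194.8  324.5] yang -103.82 xaxis [ 1.1e-03 -3.0e-04 -1.0e+00] gap 65.1 F [ 0.1 -0.5  0.3] M [ 0.03 -0.03  0.03] t 7.2 q7 -1.54
shift cm [  6.43 -34.24  18.31]
turn -0.356
```

move_arm(moves=[0,-1.6,0.9,0,0.2,-3.4,1.8,0,0.5,-4.0,2.1,0,0.8,-4.0,2.1,0,1,-4.0,2.1,0,1,-4.0,2.1,0,1,-4.0,2.1,0,1,-4.0,2.1,0,0.6,-3.4,1.8,0,0.3,-1.8,1.2,0])

```text
t: 8.2
ee_pos: [491.6, 185.3, 257.6]
orientation: [-2.094, 0.248, 2.098]
wrist_force: [-0.1, -0.9, 0.8]
finger_gap: 65.1
```

move_arm(moves=[0,0,0,-0.06,0,0,0,-0.1,0,0,0,-0.1,0,0,0,-0.09,0,0,0,0,0,0,0,0,0,0,0,0,0,0,0,0,0,0,0,0,0,0,0,0])

```text
t: 9.2
ee_pos: [494.0, 181.0, 258.7]
orientation: [2.166, 0.117, -2.166]
wrist_force: [0.1, -0.4, 0.1]
finger_gap: 64.9
```

```bash
python3 - <<'E'
from h import *
from station import get_obs,get_image
plan(get_obs(),[494.2,181.4,260],-83.4)
c=[]
for n,(x,y,w) in(("top",(350,150,60)),("side",(216,222,90))):
    d=get_image(n);np.savez(n+"2.npz",**d);c.append(cv2.resize(d["pixels"][y:y+w,x:x+w,::-1],(400,400),interpolation=cv2.INTER_CUBIC))
cv2.imwrite("pics/c2.png",np.hstack(c))
d=dict(np.load("top2.npz"))
im=d["pixels"].astype(float).mean(2)
v,u=np.mgrid[174:192,370:393];w=np.clip(im[174:192,370:393]-60,0,None);P=onz(d,np.c_[u.ravel(),v.ravel()],76.5)
m=((P[:,0]-587)**2+(P[:,1]+195.3)**2<21**2)
ww=w.ravel()*m;q=(P*ww[:,None]).sum(0)/ww.sum();C=((P-q)*ww[:,None]).T@(P-q);e=np.linalg.eigh(C[:2,:2])[1][:,1]
print("pointer ctr",q,"pca",np.degrees(np.arctan2(e[1],e[0])),"from axis",np.degrees(np.arctan2(q[1]+195.3,q[0]-587)))
E
```

```text
pos [494.  181.  258.7] yang -83.79 xaxis [ 1.e-04 -0.e+00 -1.e+00] gap 64.9 F [ 0.1 -0.4  0.1] M [0.03 0.02 0.  ] t 9.2 q7 -1.97
shift cm [-0.13 -0.03 -0.03]
turn -0.007
pointer ctr [ 577.28197993 -194.71286584   76.5       ] pca 137.0404028665339 from axis 176.54256044184007
```

View pics/c2.png

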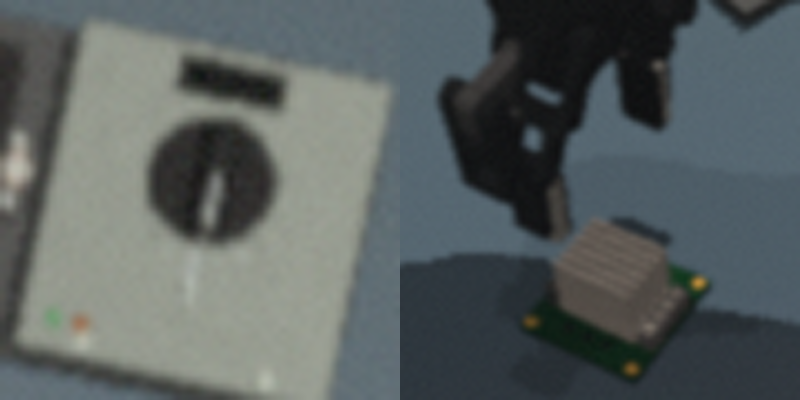

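The left crop shows the pointer running from (218,175) to (205,232), parallel to the deck edges and in line with the index line at (190–197,235–303). The right crop shows the open jaws above the module's heat sink. I'll check the pointer angle numerically before going down.

```bash
python3 - <<'E'
from h import *
d=dict(np.load("top2.npz"));im=d["pixels"].astype(float).mean(2)
def fit(r0,r1,c0,c1,z):
    uv=[]
    for r in range(r0,r1):
        s=im[r,c0:c1];b=np.clip(s-np.minimum(s[0],s[-1])-6,0,None)
        if b.sum()>15: uv.append([(b*np.arange(c0,c1)).sum()/b.sum(),r])
    P=onz(d,uv,z)[:,:2].astype(np.float32);vx,vy,x,y=cv2.fitLine(P,cv2.DIST_HUBER,0,.01,.01).ravel();a=np.degrees(np.arctan2(vy,vx));print(np.round(uv,2).tolist(),a%180)
fit(176,184,377,386,76.5);fit(188,196,375,384,52)
deck=(abs(cloud(d)[...,2]-52)<6)&(im>95);deck[:, :340]=0;deck[:138]=0
cs,_=cv2.findContours(deck.astype(np.uint8),0,1);print(rect(onz(d,max(cs,key=cv2.contourArea)[:,0],52)))
E
```

```text
[[382.0, 176.0], [381.98, 177.0], [381.78, 178.0], [381.59, 179.0], [381.27, 180.0], [381.04, 181.0], [380.88, 182.0], [381.04, 183.0]] 168.06253
[[378.2, 192.0]] 62.773766
((576.1987915039062, -193.34585571289062), (117.68882751464844, 126.08955383300781), 76.05101776123047)
```

move_arm(moves=[0,0,-0.4,0,0.4,0,-0.3,0,0.9,0,0,0,1.2,0,0,0,1.2,0,0,0,1.2,0,0,0,1,0,0,0,0.5,0,0,0,0.3,0,0,0,0,0,0,0])

```text
t: 10.3
ee_pos: [500.9, 181.8, 191.4]
orientation: [2.165, 0.118, -2.166]
wrist_force: [-0.3, 0.2, 0.3]
finger_gap: 64.7
```

move_arm(moves=[0,0,0,0,0,0,0,0,0,0,0,0,0,0,0,0,0,0,0,0,0,0,0,0,0,0,0,0,0,0,0,0,0,0,0,0,0,0,0,0], fingers=2.8)

```text
t: 11.3
ee_pos: [501.2, 181.8, 192.4]
orientation: [2.167, 0.118, -2.164]
wrist_force: [-1.1, -1.6, 6.3]
finger_gap: 29.0
```

```bash
python3 - <<'E'
from h import *
from station import get_obs
plan(get_obs(),[501.2,182.2,191.5],-83.4)
E
```

```text
pos [501.2 181.8 192.4] yang -83.77 xaxis [ 1.1e-03  3.0e-04 -1.0e+00] gap 29.0 F [-1.1 -1.6  6.3] M [-0.13  0.22  0.01] t 11.3 q7 -1.99
shift cm [ 0.09 -0.04 -0.  ]
turn -0.006
```

move_arm(moves=[-0.6,0,0,0,-1.5,0,0,0,-2.4,0,0,0,-2.6,0,0,0,-2.2,0.8,-0.3,0,-1.5,1.8,-0.6,0,-0.6,2.6,-0.9,0,0,3.2,-1.1,0,0,3.3,-1.1,0,0,3.3,-1.1,0])

```text
t: 12.3
ee_pos: [568.2, 37.0, 306.0]
orientation: [2.165, 0.118, -2.165]
wrist_force: [0.2, 1.0, -1.6]
finger_gap: 29.2
```

move_arm(moves=[0,3.2,-1.0,0,0,3.0,-1.0,0,0,2.6,-0.9,0,0,1.8,-0.6,0,0,0.9,-0.2,0,0,0,0,0.06,0,0,0,0.1,0,0,0,0.1,0,0,0,0.096,0,0,0,0])

```text
t: 13.3
ee_pos: [616.9, -71.1, 305.7]
orientation: [-2.089, 0.26, 2.09]
wrist_force: [0.2, 0.2, -1.0]
finger_gap: 28.7
```

```bash
python3 - <<'E'
from h import *
from station import get_obs,get_image
plan(get_obs(),[617.4,-72.1,272],-104.2)
c=[]
for n,(x,y,w) in(("side",(245,100,110)),):
    d=get_image(n);np.savez(n+"3.npz",**d);c.append(cv2.resize(d["pixels"][y:y+w,x:x+w,::-1],(600,600),interpolation=cv2.INTER_CUBIC))
cv2.imwrite("pics/c3.png",np.hstack(c))
E
```

```text
pos [616.9 -71.1 305.7] yang -104.18 xaxis [-5.e-04  4.e-04 -1.e+00] gap 28.7 F [ 0.2  0.2 -1. ] M [ 0.   -0.05  0.04] t 13.3 q7 -1.76
shift cm [ 3.37  0.09 -0.07]
turn 0.0
```

View pics/c3.png

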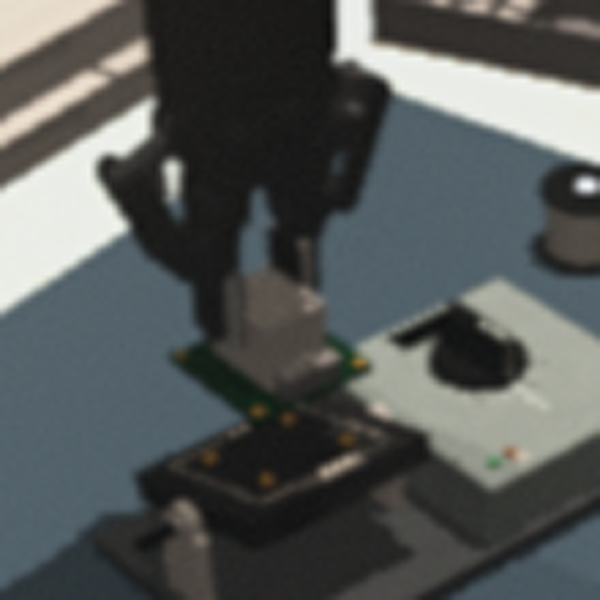

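The side crop shows the module held level, its board at about (270,365) above the bed and its terminal block on the uphill, robot side. Now I'll lower its uphill edge onto the bed.

move_arm(moves=[0.5,0.1,-0.1,0,0.8,0,0,0,0.8,0,0,0,0.6,0,0,0,0.4,0,0,0,0.3,0,0,0,0.1,0,0,0,0,0,0,0,0,0,0,0,0,0,0,0])

```text
t: 14.35
ee_pos: [618.1, -73.3, 271.0]
orientation: [-2.091, 0.26, 2.089]
wrist_force: [0.0, -0.0, -0.9]
finger_gap: 28.7
```

move_arm(moves=[0.05,0,0,0,0.05,0,0,0,0.05,0,0,0,0.05,0,0,0,0.05,0,0,0,0.05,0,0,0,0.05,0,0,0,0,0,0,0,0,0,0,0,0,0,0,0])

```text
t: 15.35
ee_pos: [617.9, -73.3, 267.2]
orientation: [-2.09, 0.26, 2.09]
wrist_force: [-1.1, 0.4, 0.1]
finger_gap: 29.1
```

Contact starts at about 267, as predicted. I'll press on in small steps.

move_arm(moves=[0.05,0,0,0,0.05,0,0,0,0.05,0,0,0,0.05,0,0,0,0,0,0,0,0,0,0,0,0,0,0,0,0,0,0,0,0,0,0,0,0,0,0,0])

```text
t: 16.35
ee_pos: [618.1, -73.4, 266.2]
orientation: [-2.091, 0.26, 2.089]
wrist_force: [-1.8, 0.2, 8.1]
finger_gap: 28.8
```

move_arm(moves=[0.05,0,0,0,0.05,0,0,0,0.05,0,0,0,0.05,0,0,0,0,0,0,0,0,0,0,0,0,0,0,0,0,0,0,0,0,0,0,0,0,0,0,0])

```text
t: 17.35
ee_pos: [618.7, -73.6, 265.0]
orientation: [-2.093, 0.26, 2.087]
wrist_force: [-1.7, -0.5, 10.7]
finger_gap: 28.9
```

move_arm(moves=[0.05,0,0,0,0.05,0,0,0,0.05,0,0,0,0.05,0,0,0,0,0,0,0,0,0,0,0,0,0,0,0,0,0,0,0,0,0,0,0,0,0,0,0])

```text
t: 18.35
ee_pos: [619.3, -73.9, 263.5]
orientation: [-2.095, 0.26, 2.084]
wrist_force: [0.5, -0.9, 11.7]
finger_gap: 29.1
```

move_arm(moves=[0.05,0,0,0,0.05,0,0,0,0.05,0,0,0,0.05,0,0,0,0,0,0,0,0,0,0,0,0,0,0,0,0,0,0,0,0,0,0,0,0,0,0,0])

```text
t: 19.35
ee_pos: [619.9, -74.0, 262.1]
orientation: [-2.098, 0.26, 2.082]
wrist_force: [1.6, -2.0, 14.5]
finger_gap: 28.8
```

```bash
cat > tilt.py <<'E'
from h import *
from station import get_obs,get_image
import sys
plan(get_obs(),[617.4,-72.1,260],-104.2)
x,y,w=270,140,70
d=get_image("side");np.savez("side4.npz",**d)
cv2.imwrite("pics/%s.png"%sys.argv[1],cv2.resize(d["pixels"][y:y+w,x-20:x-20+w,::-1],(600,600),interpolation=cv2.INTER_CUBIC))
E
python3 tilt.py c4
```

```text
pos [619.9 -74.  262.1] yang -104.18 xaxis [ 0.0073 -0.0011 -1.    ] gap 28.8 F [ 1.6 -2.  14.5] M [-0.24  0.04  0.02] t 19.35 q7 -1.76
shift cm [ 0.21 -0.12  0.29]
turn 0.0
```

View pics/c4.png

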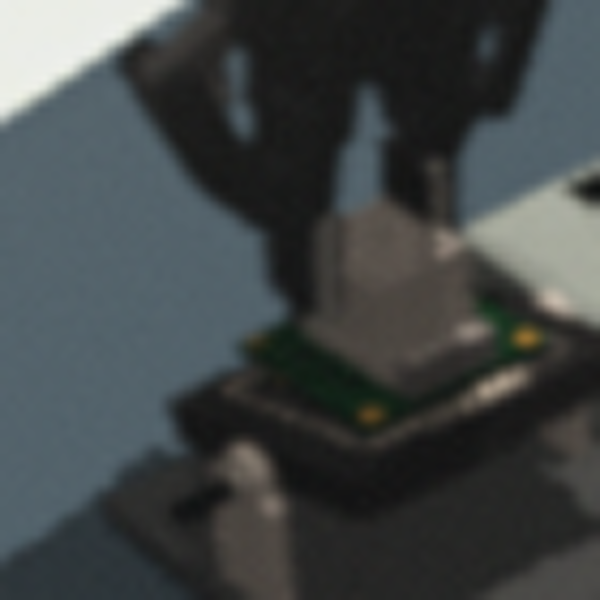

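The crop shows the board partly tilted, its uphill edge on the face near the white bar at (500,385) and its downhill edge still raised. The in-hand pivot works at about 14 N, so I'll continue.

move_arm(moves=[0.05,0,0,0,0.05,0,0,0,0.05,0,0,0,0.05,0,0,0,0,0,0,0,0,0,0,0,0,0,0,0,0,0,0,0,0,0,0,0,0,0,0,0])

```text
t: 20.4
ee_pos: [620.6, -74.2, 260.5]
orientation: [-2.1, 0.26, 2.08]
wrist_force: [4.8, -1.7, 13.6]
finger_gap: 29.1
```

move_arm(moves=[0.05,0,0,0,0.05,0,0,0,0.05,0,0,0,0.05,0,0,0,0,0,0,0,0,0,0,0,0,0,0,0,0,0,0,0,0,0,0,0,0,0,0,0])

```text
t: 21.4
ee_pos: [621.1, -74.4, 258.9]
orientation: [-2.102, 0.26, 2.078]
wrist_force: [5.1, -2.8, 14.4]
finger_gap: 28.9
```

```bash
cat > pose.py <<'E'
from h import *
from station import get_obs,get_image
import sys
plan(get_obs(),[622.2,-73.3,255.2],-104.2)
th=.294;a=np.radians(165.8);u=np.array([np.cos(a),np.sin(a),0]);k=np.array([0,0,1.])
X=u*np.cos(th)+k*np.sin(th);Z=-u*np.sin(th)+k*np.cos(th);Y=np.cross(Z,X);B=np.c_[X,Y,Z]
for n,f in(("side",[607.6,-68,68.4]),("top",[608.5,-71.3,68])):   # face centre as this camera sees it
    d=get_image(n);np.savez(n+"5.npz",**d);W=cloud(d);im=d["pixels"].astype(int);hsv=cv2.cvtColor(d["pixels"],cv2.COLOR_RGB2HSV).astype(int)
    L=(W-np.array(f))@B
    m=(abs(L[...,0])<45)&(abs(L[...,1])<45)&(L[...,2]>-3)&(L[...,2]<28)
    g=m&(im[...,1]-im[...,0]>10)&(im[...,1]-im[...,2]>3)
    P=L[g];
    if len(P)>10:
        A=np.c_[P[:,:2],np.ones(len(P))];c=np.linalg.lstsq(A,P[:,2],rcond=None)[0];r=P[:,2]-A@c;k_=abs(r)<3;c=np.linalg.lstsq(A[k_],P[k_,2],rcond=None)[0]
        print(n,"green n",len(P),"tilt err x,y",c[:2].round(3),"z0",c[2].round(2),"xrange",np.percentile(P[:,0],[1,99]).round(1),"yrange",np.percentile(P[:,1],[1,99]).round(1))
    b=blobs(m&(hsv[...,0]<30)&(hsv[...,1]>80)&(im[...,0]-im[...,2]>30))[0]
    for s,c in b:
        q=L[int(round(c[1])),int(round(c[0]))]; o,rr=rays(d,c);o=(o-f)@B;rr=(rr@B)[0]
        print("pad",s,c,"depth",q.round(1),"at z=4:",(o+rr*(4-o[2])/rr[2])[:2].round(1))
E
python3 pose.py
```

```text
pos [621.1 -74.4 258.9] yang -104.19 xaxis [ 0.0111 -0.0017 -0.9999] gap 28.9 F [ 5.1 -2.8 14.4] M [-0.48 -0.78  0.11] t 21.4 q7 -1.76
shift cm [ 0.38 -0.13 -0.08]
turn 0.0
side green n 58 tilt err x,y [-0.111 -0.016] z0 6.69 xrange [-25.7  29.3] yrange [-29.9  41.1]
pad 8 [310.88 178.88] depth [23.4 29.8  3.1] at z=4: [24.2 29.1]
pad 3 [293. 188.] depth [ 23.8 -24.3   3.5] at z=4: [ 24.8 -24.9]
```

move_arm(moves=[0.05,-0.1,0.1,0,0.05,-0.1,0.1,0,0.05,-0.05,0.05,0,0.05,0,0,0,0.05,0,0,0,0,0,0,0,0,0,0,0,0,0,0,0,0,0,0,0,0,0,0,0])

```text
t: 22.5
ee_pos: [620.6, -73.8, 257.8]
orientation: [-2.107, 0.265, 2.072]
wrist_force: [9.8, -9.3, 17.2]
finger_gap: 28.7
```

```bash
python3 pose.py
```

```text
pos [620.6 -73.8 257.8] yang -104.28 xaxis [ 0.0161 -0.0049 -0.9999] gap 28.7 F [ 9.8 -9.3 17.2] M [-1.88 -1.68  0.25] t 22.5 q7 -1.76
shift cm [ 0.26 -0.08 -0.14]
turn -0.001
side green n 56 tilt err x,y [-0.108 -0.011] z0 6.13 xrange [-28.6  27.9] yrange [-29.7  40. ]
pad 7 [310.71 179.  ] depth [25.9 28.2  4.4] at z=4: [24.4 28.4]
pad 3 [293. 188.] depth [ 25.4 -25.2   4.3] at z=4: [ 24.8 -24.9]
```

move_arm(moves=[-0.2,0,-0.06,0,-0.3,0,-0.09,0,-0.3,0,-0.09,0,0,0,0,0,0,0,0,0,0,0,0,0,0,0,0,0,0,0,0,0,0,0,0,0,0,0,0,0])

```text
t: 23.6
ee_pos: [618.3, -70.8, 260.6]
orientation: [-2.09, 0.259, 2.09]
wrist_force: [0.6, -0.1, 0.1]
finger_gap: 28.7
```

```bash
python3 pose.py
```

```text
pos [618.3 -70.8 260.6] yang -104.16 xaxis [-4.e-04  1.e-04 -1.e+00] gap 28.7 F [ 0.6 -0.1  0.1] M [0.09 0.   0.01] t 23.6 q7 -1.76
shift cm [ 0.54  0.15 -0.44]
turn 0.001
side green n 68 tilt err x,y [-0.106  0.005] z0 7.86 xrange [-20.4  36.5] yrange [-31.4  39.8]
pad 2 [293.5 189. ] depth [ 31.9 -27.    4.1] at z=4: [ 30.5 -27.5]
```

move_arm(moves=[0.1,0,0,0,0.1,0,0,0,0.1,0,-0.05,0,0.1,0,-0.05,0,0.1,0,-0.1,0,0.1,0,-0.1,0,0.1,0,-0.1,0,0,0,0,0,0,0,0,0,0,0,0,0])

```text
t: 24.7
ee_pos: [622.8, -71.9, 255.1]
orientation: [-2.092, 0.26, 2.088]
wrist_force: [-1.7, 0.4, 9.4]
finger_gap: 29.2
```

```bash
python3 pose.py
```

```text
pos [622.8 -71.9 255.1] yang -104.17 xaxis [ 1.8e-03 -1.0e-04 -1.0e+00] gap 29.2 F [-1.7  0.4  9.4] M [0.1  0.77 0.01] t 24.7 q7 -1.76
shift cm [-0.01  0.15  0.02]
turn 0.001
side green n 45 tilt err x,y [-0.009 -0.007] z0 4.08 xrange [-22.6  30.7] yrange [-31.4  28.1]
pad 2 [310.5 180. ] depth [28.  23.5  4.3] at z=4: [28.5 24.5]
```

move_arm(moves=[-0.3,0,-0.09,0,-0.3,0,-0.09,0,0,0,0,0,0,0.1,0,0,0,0.08,0,0,0,0,0,0,0.2,0,0.06,0,0.2,0,0.06,0,0.2,0,0.06,0,0.1,0,0,0])

```text
t: 25.8
ee_pos: [622.5, -73.9, 254.3]
orientation: [-2.093, 0.26, 2.087]
wrist_force: [-2.1, -0.6, 14.2]
finger_gap: 28.6
```

move_arm(moves=[0,0,0,0,0,0,0,0,0,0,0,0,0,0,0,0,0,0,0,0,0,0,0,0,0,0,0,0,0,0,0,0,0,0,0,0,0,0,0,0])

```text
t: 26.8
ee_pos: [622.5, -74.0, 254.4]
orientation: [-2.093, 0.26, 2.087]
wrist_force: [-1.9, -1.0, 10.8]
finger_gap: 29.0
```

```bash
python3 pose.py; python3 tilt.py c5
```

```text
pos [622.5 -74.  254.4] yang -104.17 xaxis [ 2.7e-03 -5.0e-04 -1.0e+00] gap 29.0 F [-1.9 -1.  10.8] M [-0.12  0.67  0.09] t 26.8 q7 -1.76
shift cm [-0.08 -0.06  0.05]
turn 0.0
side green n 52 tilt err x,y [ 0.009 -0.022] z0 3.65 xrange [-22.9  33.6] yrange [-30.6  33.6]
pos [622.5 -74.  254.4] yang -104.17 xaxis [ 2.7e-03 -5.0e-04 -1.0e+00] gap 29.0 F [-0.3 -0.1 11.8] M [-0.17  0.66  0.07] t 26.9 q7 -1.76
shift cm [-0.56 -0.06  0.54]
turn 0.0
```

View pics/c5.png

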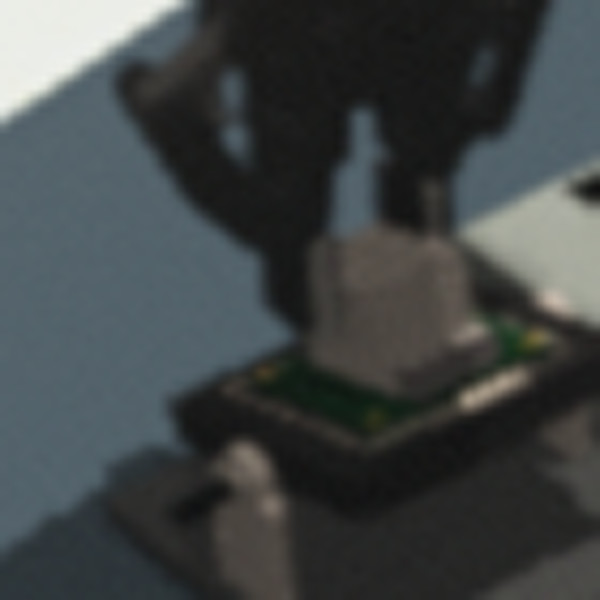

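The crop shows the module lying flush inside the outline. Visible pads are at about (265,372), (373,412) and (533,340), with a thin outline margin all round. I'll check the centring from those pads.

```bash
python3 - <<'E'
from h import *
th=.294;a=np.radians(165.8);u=np.array([np.cos(a),np.sin(a),0]);k=np.array([0,0,1.])
X=u*np.cos(th)+k*np.sin(th);Z=-u*np.sin(th)+k*np.cos(th);Y=np.cross(Z,X);B=np.c_[X,Y,Z]
d=dict(np.load("side4.npz"));f=np.array([607.6,-68,68.4]);im=d["pixels"].astype(float)
w=np.clip(im[...,0]-im[...,2]-15,0,None)
for c in((280.9,183.4),(293.5,188.1),(312.2,179.7)):
    x,y=map(int,np.round(c));s=np.s_[y-2:y+3,x-3:x+4];v,uu=np.mgrid[y-2:y+3,x-3:x+4];ww=w[s]
    c2=np.array([(ww*uu).sum(),(ww*v).sum()])/ww.sum()
    print(c2.round(2),((onplane(d,c2,f+4*Z,Z)-f)@B).round(1),"by eye",((onplane(d,np.array(c),f+4*Z,Z)-f)@B).round(1))
# outline seen now: bright low-saturation pixels on the face
L=(onplane(d,np.c_[np.tile(np.arange(640),400),np.repeat(np.arange(400),640)],f,Z)-f)@B
L=L.reshape(400,640,3);g=im.min(2)
m=(g>60)&(abs(L[...,0])<41)&(abs(L[...,1])<41)
for nm,mm in(("uphill",m&(L[...,0]>28)&(L[...,1]>-35)&(L[...,1]<-15)),("right",m&(L[...,1]<-29)&(abs(L[...,0])<30))):
    print(nm,mm.sum(),np.median(L[mm],0).round(1) if mm.any() else "")
E
```

```text
[280.42 183.  ] [[-29.  -24.7   4. ]] by eye [[-25.9 -25.4   4. ]]
[nan nan] [[nan nan nan]] by eye [[ 26.4 -24.6   4. ]]
[311.9  179.03] [[27.3 29.8  4. ]] by eye [[31.1 27.7  4. ]]
uphill 0 
right 0 <stdin>:8: RuntimeWarning: invalid value encountered in divide
```

```bash
python3 -c "
from station import bot,get_obs
o=get_obs();print(o['t'],o['wrist_force'],o['finger_gap']);print(bot.close_job())"
```

```text
26.95 [-1.47848784 -0.75558814 11.58839771] 28.856763640097455
the job is handed in; nothing more can be done
None
```

I turned the knob to the index line, then picked up the module by its heat sink. I pressed it flush on the contact bed with the terminal block uphill and handed the job in while still holding it there, at t = 27 s. No verdict was reported.

The moves only allow turning about the tool's own axis, so I could not tilt the gripper. I pressed the module's uphill edge on the bed instead, so that it swung to the slope (about 0.295 rad) between the pads.

| Last check | Result | Limit |
|---|---|---|
| Knob pointer | within about 2° of the index line by the image fit; gripper angle agrees to about 0.5° | 5° |
| Slope error along / across the bed | 0.009 / 0.022 rad | 0.05 rad |
| Underside | within about 0.5 mm of the face | 1.5 mm |
| Centring along / across the slope | about 0–1 mm / about 2 mm to the left | 5 mm |
| Push at the wrist | about 11.6 N up; the highest reading during pressing was about 22 N | over 3 N and under 40 N on the tester |
| Finger opening | 28.9 mm on the 30 mm sink, and 9.6–10.1 mm on the 11 mm knob bar, so it reads about 1 mm low | not limited |

- **Disagreements:** the two cameras differed by about 3–4 mm across the tester. I measured the final centring against the bed within the side camera alone. One pad and the outline margins could not be measured automatically, so part of the centring check uses pixel positions read by eye.
- **Not measured:** I did not read the four contacts directly. I infer they are in from the module lying flush.
- **Bystanders:** I kept clear of the screwdriver, reel and multimeter, but did not measure them again at the end.

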